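# Weed the broken turner out of the utensil hook

## Robot

A 6-joint arm with a two-finger parallel gripper is mounted at the origin on a cart in front of the work surface, level with it; the furniture and walls round the work are solid. World frame = base frame: x ahead of the robot, y to its left, z up, the work surface at z = 0. Lengths are in mm, angles in degrees, forces in N, time in s.
With the tool pointing down it reaches from about 325 to 750 mm from the base axis. Payload 7.6 kg.
Tool frame: the origin (TCP) lies on the centre line of the jaws, within the pads' length; the fingertips stand 25 mm ahead of it and the grasp point (between the pads) lies 6 mm ahead of it; z points along the fingers, y is the line along which they close (so a half turn about z gives the same grasp; the last joint's range is limited). The gripper opens to 85 mm and grips with 20 to 120 N. Pads are 22 mm wide; open, the fingers measure 114 mm over their backs; the gripper's body (76 mm by 85 mm) begins 54 mm behind the grasp point. The pads swing forward as they close: fully open they stand 13 mm farther back than shut.
Start: joints at [-67.168, 2.991, 80.254, -0, 96.75, -4.028], TCP at [237.229, -468.365, 256.323] pointing down, gripper open.
Joint ranges: [-166.34, 166.34], [-52.06, 124.39], [6.96, 135.62], [-60.46, 240.46], [14.63, 156.25], [-167.68, 167.68]. Speed limits (degrees/s): [147.25, 147.25, 172.46, 180, 180, 180].

## Interface

Orientations are given as [roll, pitch, yaw] about the fixed x, y, z axes, in that order (R = Rz(yaw) Ry(pitch) Rx(roll)).
In Python, from bench import manip gives the robot as it stands. The module is installed in compiled form; this text tells all that it offers.
- The arm moves only by the tool carry_out, never from a script. Its argument "motion" is a list of rows, each a list of 4 numbers: the shift along the world's x, y, z in m, then the turn about the world's z in rad. A call has 1 to 5 rows; each row is the pose to reach, as a shift and turn from the pose commanded when the call began; what a row does not reach only later rows make up. A row lasts 1/8 s, in which the tool goes at most 62.5 mm and 10.7 degrees, less where a joint would pass 70% of its speed; a pose out of reach is approached as far as the arm can. A call with a gripper value outside its range is refused whole. "fingers" is the finger opening in m, from 0 to 0.0854, set as the call begins (left out, the last holds). The fingers move at their own pace and stop on an object; the grip force is fixed at half the most. Time passes only in rows, so rows that repeat a pose let the fingers close. It gives the time, the measured TCP pose, the force, the opening and the grip force at its end, in the units of the state.
- manip.sense(): the state, without advancing time (a new reading comes with each control period).
- manip.get_image(name): name is "side" or "top" or "wrist"; returns the picture (400x640x3 uint8, blue, green, red); there is no depth.
- manip.get_calibration(name): a dict with "K" (3x3 intrinsics, pixels), "world_from_camera" (4x4, takes a point from camera to world coordinates); the wrist camera has in their place "hand_eye" (4x4, takes a point from camera to tool coordinates, whose origin is the TCP and whose axes are the flange's). Camera axes: x right, y up, looking along -z (the intrinsics and any distortion apply to the point x, -y, -z); pixel columns grow to the right and rows downward; lengths in mm; the calibration is good to about 2 mm. A picture is of the moment at which its call begins: read the wrist's pose just before it. get_calibration takes no time and is no camera call.
- manip.job_done(): hands the job in; it is judged then, once.
Trained networks look in the newest picture that a camera, given by its name, has taken for a name from the list of things; names that differ only in an ending like _2 or _b are one class to them, and where a whole thing is asked for, a point or a joint stands for the part that bears it (a point fixed in the world has none). Each returns a list of dicts, best first, with "conf" (0 to 1); they miss things now and then, are a little off and sometimes report something else, mostly with a low value. They report only what shows in the picture. A call takes as long as a camera call. They do not tell look-alikes from the thing itself.
- manip.trace(camera, name): "mask" (400x640 bool, what is visible of it) and "box" ([left, top, right, bottom] in pixels, round what is visible of it).
The state is a dict: "clock": time; "qpos": joint angles; "dq": joint speeds; "joint_efforts": joint torques, N m; "tool_pos": TCP position; "eef_rot": TCP orientation; "force": force on the tool from outside, world axes, zero at the start; "ft_torque": the same for the moment, N m; "gripper_width": finger opening in mm; "finger_force": force on a finger pad.
Only numpy, scipy, OpenCV 4.12 (cv2) and the standard library are available. Lean on these libraries where they do the work, as an engineer would, in place of code of your own. Each camera call takes 0.05 s, during which the arm holds its last target. There are 200 camera calls.

## Task

The slotted turner at the very back of the crowded hook is broken. First move the sound utensils in front of it over to the empty hook; then press the little bin's pedal right down to its stop so that the lid stays up, drop the broken turner in, push the lid shut and hang the sound utensils back on the hook they came from. Keep the bin upright and leave the tin, the pot and the cup where they stand.

Things in the scene. Friction and masses are not known exactly. Their poses are not given: they have to be found in the camera images.
- hook_full: Crowded hook of the utensil stand: a level steel rod 7 mm thick from the stand's cross bar toward the robot, 172 mm long, its last 6 mm turned up, the end 7 mm higher. Origin on the rod's axis at the 12 mm cross bar, 214 mm above the worktop; rod along -x, z up. Fixed. Free hanging eye centres are 11 mm below the axis. Nothing on the stand is higher than bar and eyes.
- hook_spare: The hook that is empty at the start, the same as the crowded one and parallel to it, 160 mm to one side on the same cross bar. Same frame: origin on the rod's axis at the cross bar, rod along -x, z up, upturned end at x = -172 mm. A wall shelf hangs behind and above the stand, from world x = 0.66 m on, 0.45 m above the worktop.
- broken_turner_eye (a point): Broken white plastic slotted turner (a blade corner is gone), rearmost on the crowded hook, 50 g. This point: centre of the upright hanging eye at its top, a loop of 8 mm bar 46 mm wide (y), 47 mm high, opening 30 x 31 mm, sides parallel for 17 mm, 12 mm deep along the rod (x). z is up along the handle; the blade, 60 mm wide, ends 131 mm below. 154 mm long in all.
- slotted_turner_eye (a point): Sound slotted turner, blade 60 mm wide. May be absent. Same size, eye and frame as the broken turner; this point is the centre of its eye.
- skimmer_eye (a point): Sound round skimmer, grid disc 65 mm across. May be absent. Same size, eye and frame as the broken turner; this point is the centre of its eye.
- plain_turner_eye (a point): Sound plain turner, solid blade 60 mm wide. May be absent. Same size, eye and frame as the broken turner; this point is the centre of its eye.
- bin: Small steel pedal bin, loose on the worktop, 1.5 to 2 kg: 126 mm deep (x), 170 mm wide (y), 175 mm high when shut, an open box inside, floor 16 mm up, rim 165 mm up. Origin: centre of its underside; the front with the pedal looks to -x, the lid's hinge runs along the far (+x) top edge, 69 mm behind the centre.
- bin_mouth (a point): Centre of the bin's mouth (112 mm in x, 156 mm in y inside) at rim height; x, y, z as the bin's.
- pedal_pad: Centre of the pedal pad's top face. The pad is 36 mm (x) by 62 mm (y), 7 mm thick, its centre 66 mm in front of the bin's wall; this point is 40 mm above the worktop when up, about 19 mm when down at its stop.
- bin_pedal (a joint): Pedal angle: 0 up, 0.32 rad at its lower stop. A light spring and the lid's weight return it; 5 to 15 N on the pad press it down. It is geared to the lid.
- bin_lid (a joint): Lid angle: 0 shut, about 1.85 rad fully open, always 5.8 times the pedal's. With the pedal pressed to its stop it leans back by its own weight and stays open, holding the pedal down; let go short of about 1.6 rad it falls shut. Pushed forward past upright from behind (a few newtons) it falls shut and the pedal comes up.
- bin_lid_edge (a point): Middle of the lid's free edge (170 mm wide, 6 mm thick), 134 mm from the hinge; with the lid open this is its top, about 295 mm above the worktop. x points from this edge to the hinge, z out of the outer face (away from the pedal side when open).
- coffee_tin_mid (a point): Bystander: round tin with a dark lid, 76 mm across, 122 mm high, loose; a point 30 mm up its axis.
- white_pot_mid (a point): Bystander: white lidded pot, 74 mm wide, 64 mm high, loose; a point 30 mm up its axis.
- espresso_cup_mid (a point): Bystander: upturned espresso cup, 62 mm across, 56 mm high, loose; a point 30 mm up its axis.
Mind the look-alikes: they are no part of the job. Leave any red look-alike of the part that bears slotted_turner_eye alone. Leave any orange look-alike of the part that bears plain_turner_eye alone.

How it is judged (in metres and radians):
On the way, in this order (a step that is already met when the one before it is completed fails the run):
1. every sound utensil hangs on the spare hook (x of slotted_turner_eye in the frame of hook_spare between -0.17 and -0.01 m and y of slotted_turner_eye in the frame of hook_spare between -0.02 and 0.02 m and z of slotted_turner_eye in the frame of hook_spare between -0.03 and 0.002 m and angle between each of slotted_turner_eye, skimmer_eye, plain_turner_eye's own z axis and vertical below 0.35 rad and linear speed of each of slotted_turner, skimmer, plain_turner below 0.05 m/s and x of skimmer_eye in the frame of hook_spare between -0.17 and -0.01 m and y of skimmer_eye in the frame of hook_spare between -0.02 and 0.02 m and z of skimmer_eye in the frame of hook_spare between -0.03 and 0.002 m and x of plain_turner_eye in the frame of hook_spare between -0.17 and -0.01 m and y of plain_turner_eye in the frame of hook_spare between -0.02 and 0.02 m and z of plain_turner_eye in the frame of hook_spare between -0.03 and 0.002 m), for 0.2 s.
2. the pedal is being pressed by the gripper's fingers (value of joint bin_pedal above 0.1 rad and contact force between the fingers and pedal_pad above 0.5 N).
3. the pedal is down at its stop, the lid fully open (value of joint bin_pedal above 0.3 rad), for 0.2 s.
4. the broken turner is in the bin (x of broken_turner_eye in the frame of bin between -0.06 and 0.06 m and y of broken_turner_eye in the frame of bin between -0.082 and 0.082 m and z of broken_turner_eye in the frame of bin between 0.012 and 0.165 m), for 0.2 s.
At the end, for the whole second after the job is handed in: Every sound utensil that is present hangs upright (within 0.35 rad) and still by its eye on the hook it came from, the one that was crowded; the broken turner lies inside the bin with its eye below the rim; the bin's lid is shut (under 0.08 rad) and the bin stands upright (all of step 4 and x of slotted_turner_eye in the frame of hook_full between -0.17 and -0.01 m and y of slotted_turner_eye in the frame of hook_full between -0.02 and 0.02 m and z of slotted_turner_eye in the frame of hook_full between -0.03 and 0.002 m and angle between each of slotted_turner_eye, skimmer_eye, plain_turner_eye's own z axis and vertical below 0.35 rad and linear speed of each of slotted_turner, skimmer, plain_turner, broken_turner below 0.05 m/s and x of skimmer_eye in the frame of hook_full between -0.17 and -0.01 m and y of skimmer_eye in the frame of hook_full between -0.02 and 0.02 m and z of skimmer_eye in the frame of hook_full between -0.03 and 0.002 m and x of plain_turner_eye in the frame of hook_full between -0.17 and -0.01 m and y of plain_turner_eye in the frame of hook_full between -0.02 and 0.02 m and z of plain_turner_eye in the frame of hook_full between -0.03 and 0.002 m and value of joint bin_lid below 0.08 rad and angle between bin's own z axis and vertical below 0.1 rad and linear speed of bin below 0.03 m/s); the robot touches nothing.
It fails at once if coffee_tin was moved more than 30 mm (distance of coffee_tin_mid from where it was at the start of the episode above 0.03 m).
It fails at once if white_pot was moved more than 30 mm (distance of white_pot_mid from where it was at the start of the episode above 0.03 m).
It fails at once if espresso_cup was moved more than 30 mm (distance of espresso_cup_mid from where it was at the start of the episode above 0.03 m).
It fails at once if the bin was tipped over (angle between bin's own z axis and vertical above 0.5 rad).
Of slotted_turner, skimmer, plain_turner only 2 to 3 are there at a start; the rules pass over those that are not, and their reading is None.
At some moment in a run one of bin may be knocked a few centimetres aside while the robot is not near it.
It also fails if it takes over 210 s, if anything falls off the work surface, if the arm or the gripper's body presses on something with over 40 N, if the wrist force passes 120 N, or if a joint passes its speed limit or range.

## Working session

There is one attempt and no reset: what is moved stays moved. The work goes in short steps, Python scripts to look and compute and a tool call to move; the robot and the scene stay as the last step left them, time stands still between calls to the robot, and variables do not carry over. Pictures are saved under pics/ and viewed, at most 17 in all, crops included, and the job is handed in when it is done.

Besides the shell and the picture viewer there is one more tool, called after "Emit:" as a command line: name --pt "numbers of a row" for each row, then --argument value for the rest. carry_out: Moves the arm, as the interface text tells. Its arguments: {"type":"object","properties":{"motion":{"type":"array"},"fingers":{"type":"number"}},"required":["motion"]}

```bash
mkdir -p pics; cat > h.py <<'E'
import numpy as np, cv2
from bench import manip
from scipy.spatial.transform import Rotation as Ro
def cam(n):
    c=manip.get_calibration(n); K=np.array(c["K"],float)
    if n=="wrist":
        s=manip.sense(); T=np.eye(4); T[:3,:3]=Ro.from_euler('xyz',s["eef_rot"],degrees=True).as_matrix(); T[:3,3]=s["tool_pos"]
        return K,T@np.array(c["hand_eye"])
    return K,np.array(c["world_from_camera"],float)
def ray(C,u,v):
    K,T=C; d=T[:3,:3]@np.array([(u-K[0,2])/K[0,0],-(v-K[1,2])/K[1,1],-1]); return T[:3,3],d/np.linalg.norm(d)
def onplane(C,u,v,val,ax=2):
    o,d=ray(C,u,v); return o+d*(val-o[ax])/d[ax]
def proj(C,P):
    K,T=C; p=T[:3,:3].T@(np.array(P,float)-T[:3,3]); return K[0,2]+K[0,0]*p[0]/-p[2], K[1,2]-K[1,1]*p[1]/-p[2]
def tri(C1,p1,C2,p2):
    o1,d1=ray(C1,*p1);o2,d2=ray(C2,*p2)
    A=np.array([d1,-d2]).T; t=np.linalg.lstsq(A,o2-o1,rcond=None)[0]
    a=o1+t[0]*d1;b=o2+t[1]*d2; return (a+b)/2,np.linalg.norm(a-b)
E
python3 - <<'E'
from h import *
np.set_printoptions(precision=1,suppress=True)
print(manip.sense())
for n in("side","top","wrist"):
    c=manip.get_calibration(n);print(c)
    cv2.imwrite(f"pics/{n}0.png",manip.get_image(n))
for n in("side","top"):
    for t in("broken_turner_eye","slotted_turner_eye","skimmer_eye","plain_turner_eye","bin","pedal_pad","hook_full","hook_spare"):
        print(n,t,[(d["box"],round(d["conf"],2)) for d in manip.trace(n,t)])
E
```

```text
{'clock': 0.0, 'qpos': array([-67.2,   3. ,  80.3,   0. ,  96.7,  -4. ]), 'dq': array([-0.,  0.,  0., -0., -0.,  0.]), 'joint_efforts': array([ -0. , -38.2, -36. ,  -0. ,   0. ,   0. ]), 'tool_pos': array([ 237.1, -468.1,  255.5]), 'eef_rot': array([-179.9,   -0. ,   26.9]), 'force': array([-0.4,  0.6, -0.6]), 'ft_torque': array([-0.1,  0. ,  0. ]), 'finger_force': 0.0, 'gripper_width': 85.57361075294688}
{'K': array([[436.6,   0. , 321. ],
       [  0. , 436.6, 199.4],
       [  0. ,   0. ,   1. ]]), 'world_from_camera': array([[ -0.9,   0.2,  -0.3, 202.7],
       [ -0.3,  -0.5,   0.8, 918. ],
       [  0. ,   0.8,   0.6, 851.8],
       [  0. ,   0. ,   0. ,   1. ]])}
{'K': array([[378.1,   0. , 316. ],
       [  0. , 378.1, 196.5],
       [  0. ,   0. ,   1. ]]), 'world_from_camera': array([[   0.3,    0.9,   -0.2,  297.2],
       [  -1. ,    0.3,   -0.1, -108. ],
       [  -0. ,    0.2,    1. , 1200.5],
       [   0. ,    0. ,    0. ,    1. ]])}
{'K': array([[289.6,   0. , 318.2],
       [  0. , 289.6, 196.2],
       [  0. ,   0. ,   1. ]]), 'hand_eye': array([[   0. ,    1. ,    
[... 452 characters left out ...]
4, 227.2, 335.4, 236.1], 0.71)]
side hook_full [([267.3, 200.0, 339.3, 215.2], 0.6)]
side hook_spare [([251.5, 242.8, 329.9, 260.1], 0.74)]
top broken_turner_eye [([253.8, 160.6, 274.5, 176.3], 0.56), ([307.3, 197.7, 319.5, 218.6], 0.38)]
top slotted_turner_eye [([287.1, 232.7, 306.3, 245.8], 0.63), ([250.9, 174.0, 274.8, 187.5], 0.58)]
top skimmer_eye [([396.6, 184.1, 424.3, 206.1], 0.32), ([329.0, 136.5, 357.1, 170.9], 0.25)]
top plain_turner_eye [([247.9, 197.4, 272.0, 210.4], 0.66), ([317.7, 260.4, 335.3, 269.4], 0.52)]
top bin [([306.1, 178.2, 382.4, 248.5], 0.69)]
top pedal_pad [([306.3, 196.7, 318.3, 216.8], 0.49)]
top hook_full []
top hook_spare [([191.9, 141.2, 206.6, 208.7], 0.77)]
```

View pics/side0.png

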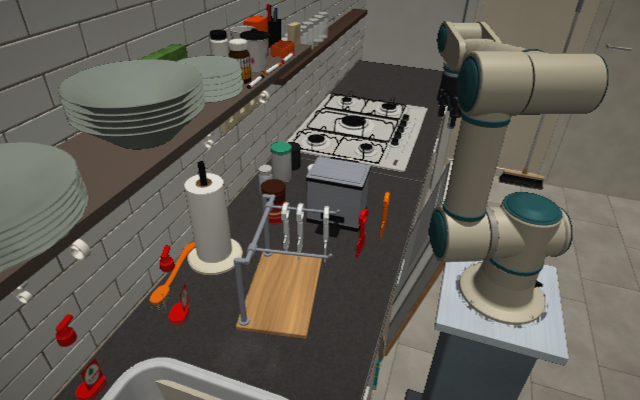

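View pics/top0.png

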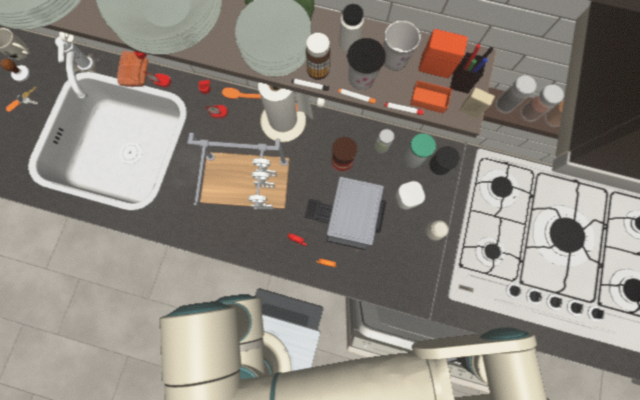

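Side: the crowded hook at (270–339, 205) has three white utensils at x≈285, 298, 326. The spare hook is at (252–330, 250), and the bin at (337,195) has its pedal at (325,232). The red look-alike is at (361,230) and the orange one at (385,212).
Top: utensils are at (262,163), (262,178) and (260,200), and the pedal is at (313,208), so the bin faces the stand.

Possible confusions for the broken turner are the side utensils at 285, 298 and 326, and the red one at 361. By the description it's the rearmost, at 285. A close crop should confirm that.

```bash
python3 - <<'E'
import cv2,numpy as np
s=cv2.imread("pics/side0.png");t=cv2.imread("pics/top0.png")
a=cv2.resize(s[185:275,235:395],(800,450),interpolation=cv2.INTER_CUBIC)
cv2.imwrite("pics/c1.png",a)
cv2.imwrite("pics/c2.png",cv2.resize(t[125:255,185:395],(800,495),interpolation=cv2.INTER_CUBIC))
E
```

```text
(no output)
```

View pics/c1.png

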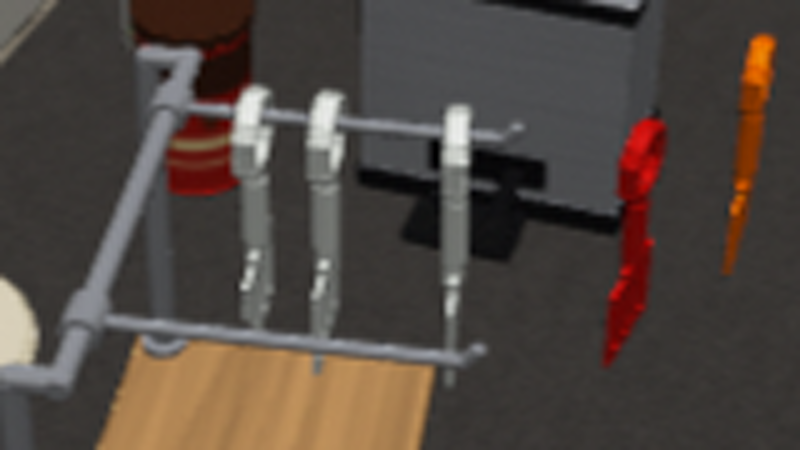

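View pics/c2.png

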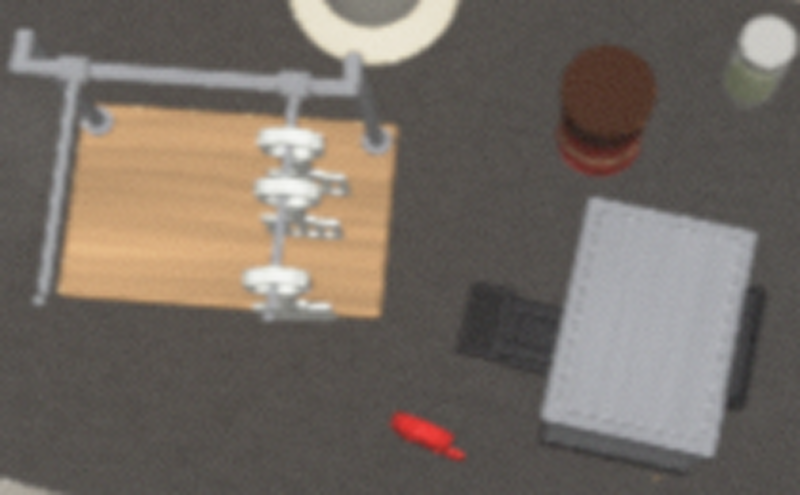

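The crops show the broken turner at the rear (a corner of its blade is gone), then the slotted turner (2nd) and the plain turner (front). There is no skimmer. I'll compute positions next.

```bash
python3 - <<'E'
from h import *
np.set_printoptions(precision=1,suppress=True)
T=cam("top");S=cam("side")
k=800/210; ct=lambda x,y:(185+x/k,125+y/k); cs=lambda x,y:(235+x/5,185+y/5)
for n,p,z in [("full root",(293,83),214),("spare root",(73,68),214),("spare tip",(41,300),221),("eye broken",(291,133),226.5),("eye slot",(286,180),226.5),("eye plain",(276,272),226.5),
 ("lidA",(592,198),175),("lidB",(757,232),175),("lidC",(717,455),175),("lidD",(543,418),175),("padcorner",(472,285),40),("padcorner2",(460,352),40),("padmid",(485,320),40)]:
    print(n,onplane(T,*ct(*p),z))
for n,p in [("full root",(175,103)),("full tip",(515,128)),("spare root",(88,312)),("spare tip",(478,350)),]:
    print("side",n,onplane(S,*cs(*p),221 if 'tip' in n else 214))
for n,a,b in [("eye broken",(291,133),(257,92)),("slot",(286,180),(327,97)),("plain",(276,272),(458,110)),("red",(415,425),(650,120)),]:
    print("tri",n,tri(T,ct(*a),S,cs(*b)))
E
```

```text
full root [597.1 132.  214. ]
spare root [565.5 288.8 214. ]
spare tip [396.9 251.7 221. ]
eye broken [557.3 119.3 226.5]
eye slot [523.5 112.4 226.5]
eye plain [458.5  99.4 226.5]
lidA [582.6 -97.3 175. ]
lidB [ 590.  -220.3  175. ]
lidC [ 424.  -230.7  175. ]
lidD [ 416.3 -105.   175. ]
padcorner [522.1 -19.6  40. ]
padcorner2 [465.9 -25.4  40. ]
padmid [496.8 -37.9  40. ]
side full root [594.6 128.5 214. ]
side full tip [428.3  97.6 221. ]
side spare root [565.5 283.4 214. ]
side spare tip [396.1 254.4 221. ]
tri eye broken (array([556.1, 119.2, 225. ]), np.float64(3.2980981109993417))
tri slot (array([522. , 112.2, 225.9]), np.float64(3.2612606840862686))
tri plain (array([457.8,  99.4, 225.6]), np.float64(1.6616014070807805))
tri red (array([386.9, -17.2, 157.8]), np.float64(3.4922887889166807))
```

Measurements agree with the given sizes:
- **Rods:** yaw ≈ 11.2°, roots (596,130) and (565.5,286).
- **Eyes:** plain (458,99), slotted (523,112), broken (557,119).
- **Bin:** centre (503,-163), yaw ≈ -86.5°; pad (496,-36).

Now to the plain turner.

Emit:
carry_out --pt "0.02 0.05 0.03 -0.06" --pt "0.04 0.105 0.04 -0.12" --pt "0.06 0.16 0.04 -0.18" --pt "0.08 0.215 0.04 -0.24" --pt "0.105 0.27 0.04 -0.274" --fingers 0.085

```text
clock: 1.58
tool_pos: [342.4, -196.7, 296.6]
eef_rot: [179.9, -0.0, 11.0]
force: [1.3, -0.7, 0.4]
gripper_width: 85.0
finger_force: 0.0
```

Emit:
carry_out --pt "0.022 0.056 0 0" --pt "0.044 0.112 0 0" --pt "0.066 0.168 0 0" --pt "0.09 0.225 0 0" --pt "0.116 0.28 -0.01 0"

```text
clock: 2.2
tool_pos: [458.9, 83.8, 287.3]
eef_rot: [180.0, -0.2, 11.2]
force: [1.5, -0.9, 0.6]
gripper_width: 84.9
finger_force: 0.0
```

```bash
python3 - <<'E'
from h import *
np.set_printoptions(precision=1,suppress=True)
s=manip.sense();print(s["tool_pos"],s["eef_rot"],s["clock"]); C=cam("wrist")
im=manip.get_image("wrist");cv2.imwrite("pics/w1.png",im)
for P in [(458,99,226.5),(523,112,226.5),(557,119,226.5),(596,130,214)]:print(proj(C,P))
E
```

```text
[458.9  83.8 287.3] [180.   -0.2  11.2] 2.2
(np.float64(294.7751048568492), np.float64(221.40483419489476))
(np.float64(292.10648584518356), np.float64(116.76209704803959))
(np.float64(290.11366146806887), np.float64(52.37737602913046))
(np.float64(284.5378525346734), np.float64(-22.35842902639962))
```

View pics/w1.png

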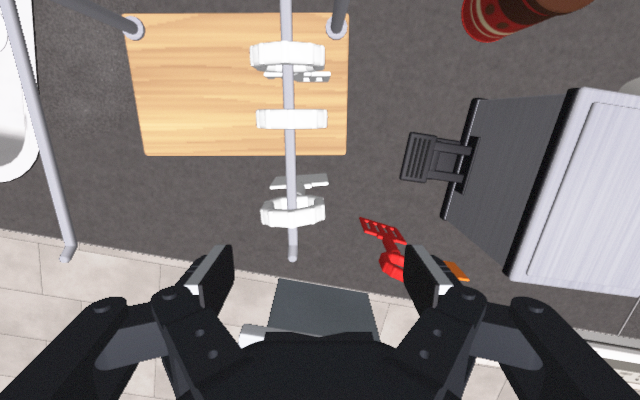

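The wrist view confirms the eyes where projected: plain (293,212), slotted (292,119), broken (288,57). Nothing is in the way, so I'll descend and grip.

Emit:
carry_out --pt "-0.001 0.0155 0 0" --pt "-0.001 0.0155 -0.03 0" --pt "-0.001 0.0155 -0.06 0" --pt "-0.001 0.0155 -0.08 0" --pt "-0.001 0.0155 -0.08 0"

```text
clock: 2.88
tool_pos: [456.4, 96.4, 205.5]
eef_rot: [180.0, 0.1, 11.1]
force: [-0.6, -0.0, -0.4]
gripper_width: 84.8
finger_force: 0.0
```

Emit:
carry_out --pt "0 0 0 0" --pt "0 0 0 0" --pt "0 0 0 0" --pt "0 0 0 0" --pt "0 0 0 0" --fingers 0.035

```text
clock: 3.5
tool_pos: [457.7, 97.4, 207.9]
eef_rot: [-180.0, -0.1, 11.2]
force: [-1.6, 1.4, 6.8]
gripper_width: 46.0
finger_force: 60.5
```

Emit:
carry_out --pt "0 0 0.008 0" --pt "0 0 0.015 0" --pt "0 0 0.015 0"

```text
clock: 3.88
tool_pos: [457.5, 97.1, 222.1]
eef_rot: [180.0, -0.1, 11.2]
force: [-0.9, 0.3, -0.9]
gripper_width: 45.6
finger_force: 61.2
```

Emit:
carry_out --pt "-0.02 -0.004 0 0" --pt "-0.04 -0.008 0 0" --pt "-0.06 -0.012 0 0" --pt "-0.065 -0.013 0.02 0" --pt "-0.065 -0.013 0.02 0"

```text
clock: 4.5
tool_pos: [392.6, 84.1, 242.5]
eef_rot: [180.0, -0.2, 11.2]
force: [-0.4, 1.0, -0.5]
gripper_width: 45.6
finger_force: 61.4
```

```bash
python3 - <<'E'
from h import *
np.set_printoptions(precision=1,suppress=True)
c=manip.get_calibration("wrist");T=np.eye(4); T[:3,:3]=Ro.from_euler('xyz',[180,-.2,11.2],degrees=True).as_matrix(); T[:3,3]=[458.9,83.8,287.3]
C=(np.array(c["K"]),T@np.array(c["hand_eye"]))
for n,p,z in[("tip",(293,256),219),("rod mid",(290.5,160),214),("rod2",(289,88),214),("root",(286,5),214),("spare tip",(67,250),219),("spare",(42,170),214),("spare far",(16,80),214)]:print(n,onplane(C,*p,z))
im=manip.get_image("side");cv2.imwrite("pics/s2.png",cv2.resize(im[150:290,230:400],(728,600),interpolation=cv2.INTER_CUBIC))
im=manip.get_image("wrist");cv2.imwrite("pics/w2.png",im);print(manip.sense()["tool_pos"])
E
```

```text
tip [428.9  95.8 219. ]
rod mid [495.2 109.4 214. ]
rod2 [539.1 117.9 214. ]
root [583.  127.1 214. ]
spare tip [402.5 252.9 219. ]
spare [456.2 270.9 214. ]
spare far [511.  282.8 214. ]
[392.3  84.1 240.8]
```

View pics/w2.png

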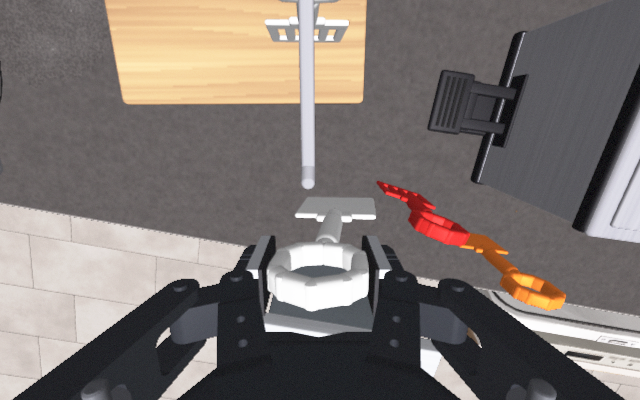

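The plain turner hangs free in the fingers, with the full rod's tip at (307,183). Next I'll carry it in front of the spare hook.

Emit:
carry_out --pt "-0.01 0.045 0 0" --pt "-0.02 0.1 0 0" --pt "-0.02 0.15 0 0" --pt "-0.02 0.164 0 0" --pt "-0.02 0.164 0 0"

```text
clock: 5.22
tool_pos: [372.1, 248.3, 240.3]
eef_rot: [179.9, 0.1, 11.2]
force: [0.1, -0.3, -0.9]
gripper_width: 45.3
finger_force: 61.5
```

```bash
cat > ax.py <<'E'
# rod axis relative to tool from wrist picture: line fit of bright-grey rod, given rows
from h import *
import sys
np.set_printoptions(precision=1,suppress=True)
s=manip.sense();C=cam("wrist");im=manip.get_image("wrist");cv2.imwrite("pics/"+sys.argv[1]+".png",im)
print(s["tool_pos"],s["eef_rot"],s["clock"],s["force"])
for t in ("hook_full","hook_spare"):
    for d in manip.trace("wrist",t)[:2]:
        m=d["mask"];o=[]
        for v in range(5,400,20):
            x=np.where(m[v])[0]
            if 3<len(x)<30:
                P=onplane(C,x.mean(),v,214);r=P-s["tool_pos"];a=np.radians(11.2)
                o.append([v,x.mean(),P[0],P[1],r[0]*np.cos(a)+r[1]*np.sin(a),-r[0]*np.sin(a)+r[1]*np.cos(a)])
        print(t,round(d["conf"],2),d["box"]);print(np.array(o)[::2])
E
python3 ax.py w3
```

```text
[372.1 248.3 240.3] [179.9   0.1  11.2] 5.225 [ 0.1 -0.3 -0.9]
hook_full 0.55 [615.7, 123.5, 640.0, 212.4]
[[ 145.   635.5  457.   106.3   55.7 -155.8]
 [ 185.   629.5  437.8   99.2   35.5 -159.1]]
hook_spare 0.74 [309.3, 0.0, 324.8, 216.7]
[[  5.  317.5 485.1 270.9 115.2   0.2]
 [ 45.  317.  469.8 268.1  99.7   0.4]
 [ 85.  318.5 453.5 264.1  83.   -0.3]
 [125.  318.  435.9 260.8  65.   -0.1]
 [165.  317.5 416.8 257.3  45.6   0.1]
 [205.  318.5 396.2 252.7  24.5  -0.4]]
```

View pics/w3.png

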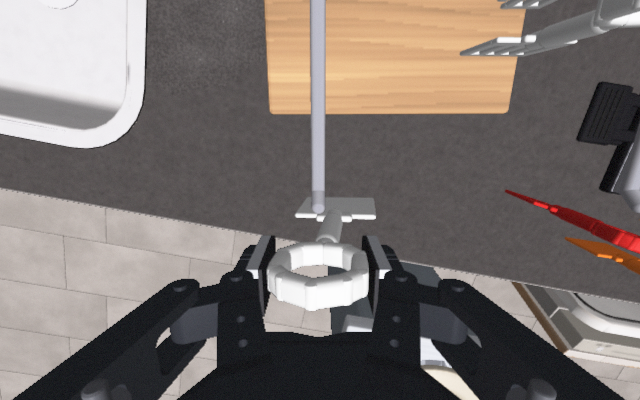

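Aligned within 0.5 mm. Insert.

Emit:
carry_out --pt "0 0 -0.01 0" --pt "0 0 -0.018 0" --pt "0.01 0.002 -0.018 0" --pt "0.02 0.004 -0.018 0" --pt "0.034 0.0067 -0.018 0"

```text
clock: 6.0
tool_pos: [407.2, 255.1, 223.7]
eef_rot: [-180.0, -0.0, 11.2]
force: [0.4, -0.0, -0.1]
gripper_width: 45.2
finger_force: 61.5
```

Emit:
carry_out --pt "0.025 0.005 0 0" --pt "0.055 0.0109 0 0" --pt "0.085 0.0168 0 0" --pt "0.113 0.0224 0 0" --pt "0.113 0.0224 0 0"

```text
clock: 6.62
tool_pos: [520.8, 277.2, 222.4]
eef_rot: [180.0, 0.0, 11.1]
force: [-0.7, -0.3, -0.9]
gripper_width: 45.1
finger_force: 61.5
```

Emit:
carry_out --pt "0 0 -0.006 0" --pt "0 0 -0.013 0" --pt "0 0 -0.013 0"

```text
clock: 7.0
tool_pos: [518.5, 277.1, 209.5]
eef_rot: [180.0, 0.1, 11.2]
force: [0.0, -0.1, -0.6]
gripper_width: 45.5
finger_force: 61.6
```

Emit:
carry_out --pt "0 0 -0.001 0" --pt "0 0 -0.001 0" --pt "0 0 -0.001 0" --pt "0 0 0.03 0" --pt "0 0 0.075 0" --fingers 0.085

```text
clock: 7.62
tool_pos: [518.8, 277.0, 284.8]
eef_rot: [180.0, 0.2, 11.2]
force: [1.5, 0.0, 1.0]
gripper_width: 85.3
finger_force: 0.0
```

Emit:
carry_out --pt "0.001 -0.05 0 0" --pt "0.002 -0.11 0 0" --pt "0.003 -0.15 0 0" --pt "0.003 -0.164 0 0" --pt "0.003 -0.164 0 0"

```text
clock: 8.25
tool_pos: [522.3, 113.1, 285.6]
eef_rot: [-180.0, -0.0, 11.1]
force: [-0.6, 0.5, 0.1]
gripper_width: 85.3
finger_force: 0.0
```

```bash
python3 ax.py w4; python3 - <<'E'
from h import *
im=manip.get_image("side");w=cv2.imread("pics/w4.png")
a=cv2.resize(im[180:290,230:400],(618,400),interpolation=cv2.INTER_CUBIC)
cv2.imwrite("pics/j4.png",cv2.resize(np.hstack([a,w]),(800,254)))
E
```

```text
[522.3 113.1 285.6] [-180.    -0.    11.1] 8.25 [-0.6  0.5  0.1]
hook_full 0.57 [295.4, 84.8, 335.6, 337.9]
[[ 85.  323.  608.  126.7  86.7  -3.3]
 [145.  314.5 571.4 124.9  50.4   2.1]
 [205.  315.  531.5 116.9   9.7   1.9]
 [265.  315.5 486.4 107.7 -36.3   1.7]
 [305.  316.  452.9 100.8 -70.5   1.5]]
hook_spare 0.9 [23.0, 85.8, 110.3, 301.1]
[[125.   62.  552.8 284.1  63.1 161.8]
 [165.   72.  527.7 278.9  37.5 161.6]
 [225.   86.5 486.2 270.8  -4.9 161.7]
 [265.   97.  455.5 264.1 -36.2 161.2]]
```

View pics/j4.png

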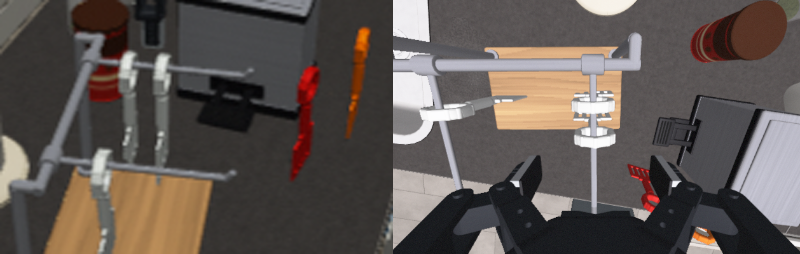

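The plain turner hangs on the spare hook (side view, around (100,200)). The slotted eye is beneath the gripper, so I'll grip it.

Emit:
carry_out --pt "0 0.0015 -0.02 0" --pt "0 0.0015 -0.05 0" --pt "0 0.0015 -0.078 0" --pt "0 0.0015 -0.078 0"

```text
clock: 8.95
tool_pos: [521.1, 115.5, 205.0]
eef_rot: [-180.0, 0.3, 11.2]
force: [0.5, -0.1, 0.4]
gripper_width: 85.0
finger_force: 0.0
```

Emit:
carry_out --pt "0 0 0 0" --pt "0 0 0 0" --pt "0 0 0 0" --pt "0 0 0 0" --pt "0 0 0 0" --fingers 0.035

```text
clock: 9.57
tool_pos: [522.8, 115.1, 209.0]
eef_rot: [-180.0, -0.2, 11.2]
force: [0.1, 1.9, 5.6]
gripper_width: 45.1
finger_force: 60.7
```

Emit:
carry_out --pt "0 0 0.008 0" --pt "0 0 0.015 0" --pt "0 0 0.015 0"

```text
clock: 9.95
tool_pos: [522.5, 114.7, 223.1]
eef_rot: [180.0, -0.1, 11.2]
force: [-0.0, -0.1, 0.2]
gripper_width: 44.4
finger_force: 61.1
```

Emit:
carry_out --pt "-0.025 -0.005 0 0" --pt "-0.055 -0.0109 0 0" --pt "-0.085 -0.0168 0 0" --pt "-0.115 -0.0228 0 0" --pt "-0.12 -0.0238 0 0"

```text
clock: 10.58
tool_pos: [401.3, 90.8, 222.3]
eef_rot: [180.0, -0.0, 11.2]
force: [0.5, -0.2, -0.3]
gripper_width: 44.9
finger_force: 61.1
```

Emit:
carry_out --pt "-0.01 0.05 0.01 0" --pt "-0.02 0.105 0.01 0" --pt "-0.031 0.15 0.01 0" --pt "-0.031 0.157 0 0" --pt "-0.031 0.157 0 0"

```text
clock: 11.2
tool_pos: [371.2, 247.8, 221.0]
eef_rot: [179.9, 0.1, 11.2]
force: [0.1, -0.3, 0.1]
gripper_width: 44.8
finger_force: 61.4
```

```bash
python3 ax.py w5
```

```text
[371.2 247.8 221. ] [179.9   0.1  11.2] 11.2 [ 0.1 -0.3  0.1]
hook_spare 0.88 [307.2, 1.6, 323.6, 229.2]
[[  5.  316.5 478.4 269.5 109.4   0.5]
 [ 45.  316.5 465.2 266.9  95.9   0.5]
 [ 85.  317.  451.  263.9  81.5   0.3]
 [125.  317.  435.8 260.9  65.9   0.3]
 [165.  317.5 419.3 257.4  49.1   0.1]
 [205.  317.5 401.5 253.8  30.9   0.1]]
```

Emit:
carry_out --pt "0.02 0.004 0.001 0" --pt "0.045 0.0089 0.001 0" --pt "0.075 0.0149 0.001 0" --pt "0.107 0.0212 0.001 0" --pt "0.107 0.0212 0.001 0"

```text
clock: 11.98
tool_pos: [479.9, 268.0, 222.8]
eef_rot: [180.0, 0.0, 11.0]
force: [-0.1, -0.6, -1.1]
gripper_width: 45.1
finger_force: 61.4
```

Emit:
carry_out --pt "0 0 -0.006 0" --pt "0 0 -0.013 0" --pt "0 0 -0.013 0"

```text
clock: 12.35
tool_pos: [477.6, 268.9, 209.9]
eef_rot: [180.0, 0.0, 11.2]
force: [0.1, 0.4, -0.4]
gripper_width: 44.7
finger_force: 61.5
```

Emit:
carry_out --pt "0 0 -0.001 0" --pt "0 0 -0.001 0" --pt "0 0 -0.001 0" --pt "0 0 0.03 0" --pt "0 0 0.075 0" --fingers 0.085

```text
clock: 12.98
tool_pos: [477.7, 268.9, 284.9]
eef_rot: [179.9, 0.2, 11.2]
force: [1.0, 0.3, -0.4]
gripper_width: 85.0
finger_force: 0.0
```

```bash
python3 - <<'E'
from h import *
np.set_printoptions(precision=1,suppress=True)
s=manip.get_image("side");t=manip.get_image("top");print(manip.sense()["tool_pos"])
T=cam("top")
for n in("bin","pedal_pad"):
  for d in manip.trace("top",n)[:1]:print(n,d["conf"],d["box"])
cv2.imwrite("pics/j5.png",np.hstack([cv2.resize(s[180:290,230:400],(400,400)),cv2.resize(t[115:265,250:400],(400,400),interpolation=cv2.INTER_CUBIC)]))
E
```

```text
[479.5 269.8 291.5]
bin 0.76 [303.8, 176.1, 384.3, 249.5]
pedal_pad 0.5 [305.7, 195.4, 319.9, 219.4]
```

View pics/j5.png

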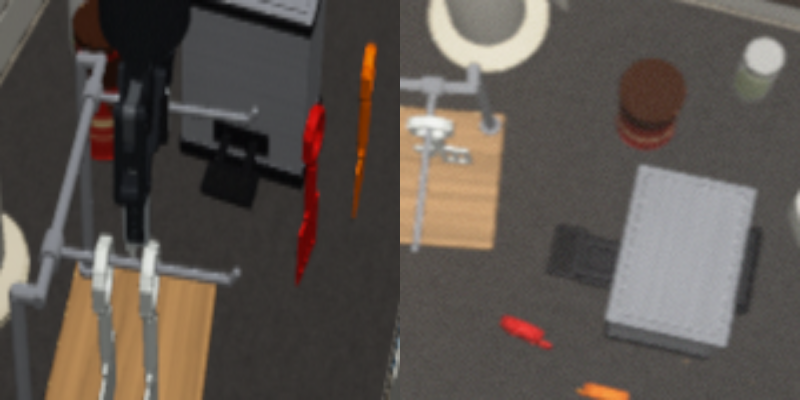

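Both sound utensils hang on the spare hook; the bin hasn't moved. Next is the pedal, after checking the tin's clearance.

```bash
python3 - <<'E'
from h import *
np.set_printoptions(precision=1,suppress=True)
T=cam("top")
f=lambda x,y:(250+(x-400)/2.667,115+y/2.667)
for n,p,z in[("tin",(652,92),122),("A",(640,167),175),("B",(755,188),175),("C",(725,347),175),("D",(609,318),175),("padL1",(558,226),40),("padL2",(548,274),40),("red top",(512,320),158),("orange",(590,390),158)]:print(n,onplane(T,*f(*p),z))
print(manip.sense()["qpos"])
E
```

```text
tin [683.  -86.8 122. ]
A [580.5 -96.7 175. ]
B [ 590.7 -218.4  175. ]
C [ 421.3 -227.6  175. ]
D [ 418.2 -106.8  175. ]
padL1 [522.6 -20.6  40. ]
padL2 [464.6 -24.9  40. ]
red top [391.3 -10.6 158. ]
orange [ 344.  -107.3  158. ]
[ 25.5   6.5  73.2  -0.  100.2 104.4]
```

Emit:
carry_out --pt "0.003 -0.055 0 0" --pt "0.006 -0.115 0 -0.05" --pt "0.01 -0.175 0 -0.1" --pt "0.014 -0.235 0 -0.14" --pt "0.0175 -0.295 0 -0.14" --fingers 0.0

```text
clock: 13.8
tool_pos: [495.1, -27.7, 283.8]
eef_rot: [-180.0, 0.1, 3.1]
force: [1.6, -0.6, -0.4]
gripper_width: -0.0
finger_force: 0.0
```

Emit:
carry_out --pt "0 -0.01 -0.05 0" --pt "0 -0.01 -0.1 0" --pt "0 -0.01 -0.15 0" --pt "0 -0.01 -0.19 0" --pt "0 -0.01 -0.205 0"

```text
clock: 14.42
tool_pos: [493.5, -35.6, 76.6]
eef_rot: [-179.9, 0.4, 3.1]
force: [-0.3, -0.2, -0.0]
gripper_width: 0.3
finger_force: 0.0
```

```bash
python3 - <<'E'
from h import *
np.set_printoptions(precision=1,suppress=True)
s=manip.sense();print(s["tool_pos"],s["eef_rot"]);C=cam("wrist")
w=manip.get_image("wrist")
for d in manip.trace("wrist","pedal_pad")[:2]:
    print(d["conf"],d["box"]);b=d["box"]
    for u,v in((b[0],b[1]),(b[2],b[1]),(b[0],b[3]),(b[2],b[3])):print(onplane(C,u,v,40))
cv2.imwrite("pics/w6.png",w)
E
```

```text
[493.5 -35.6  76.6] [-179.9    0.4    3.1]
0.57 [291.0, 176.5, 357.4, 256.2]
[529.9 -19.1  40. ]
[531.9 -54.9  40. ]
[481.9 -20.4  40. ]
[484.  -59.5  40. ]
0.39 [294.2, 179.7, 438.8, 271.7]
[528.2 -20.8  40. ]
[532.6 -99.2  40. ]
[471.6 -22.6  40. ]
[ 476.5 -109.2   40. ]
```

View pics/w6.png

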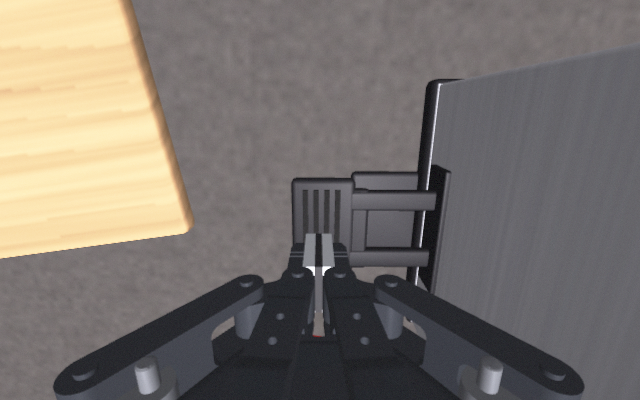

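The pad, at (323,215), is under the closed fingertips. Now I'll press it.

Emit:
carry_out --pt "0.004 -0.002 -0.01 0" --pt "0.004 -0.002 -0.018 0" --pt "0.004 -0.002 -0.024 0" --pt "0.004 -0.002 -0.028 0" --pt "0.004 -0.002 -0.031 0"

```text
clock: 15.15
tool_pos: [501.1, -38.6, 51.4]
eef_rot: [179.9, -0.2, 3.1]
force: [-3.0, -3.1, 9.2]
gripper_width: 0.3
finger_force: 4.0
```

Emit:
carry_out --pt "0 0 -0.002 0" --pt "0 0 -0.003 0" --pt "0 0 -0.004 0" --pt "0 0 -0.004 0" --pt "0 0 -0.004 0"

```text
clock: 15.78
tool_pos: [499.4, -37.7, 45.0]
eef_rot: [-180.0, 0.1, 3.1]
force: [0.1, 0.3, -0.1]
gripper_width: -0.1
finger_force: 0.1
```

Emit:
carry_out --pt "0 0 -0.002 0" --pt "0 0 -0.003 0" --pt "0 0 -0.003 0"

```text
clock: 16.15
tool_pos: [499.8, -37.9, 44.0]
eef_rot: [180.0, 0.0, 3.1]
force: [-8.7, 1.0, 16.0]
gripper_width: -0.0
finger_force: 7.7
```

Emit:
carry_out --pt "0 0.002 0.03 0" --pt "0 0.005 0.08 0" --pt "0 0.015 0.14 0" --pt "0 0.03 0.2 0" --pt "0.015 0.05 0.24 0.05"

```text
clock: 16.77
tool_pos: [514.8, 12.4, 285.7]
eef_rot: [180.0, -0.2, 6.0]
force: [-0.3, 0.1, -0.7]
gripper_width: -0.1
finger_force: 0.0
```

```bash
python3 - <<'E'
from h import *
s=manip.get_image("side");t=manip.get_image("top");print(manip.sense()["tool_pos"],manip.sense()["clock"])
cv2.imwrite("pics/j7.png",np.hstack([cv2.resize(s[130:290,230:390],(400,400)),cv2.resize(t[115:265,260:410],(400,400),interpolation=cv2.INTER_CUBIC)]))
E
```

```text
[516.55123949  13.53717096 287.52628946] 16.875
```

View pics/j7.png

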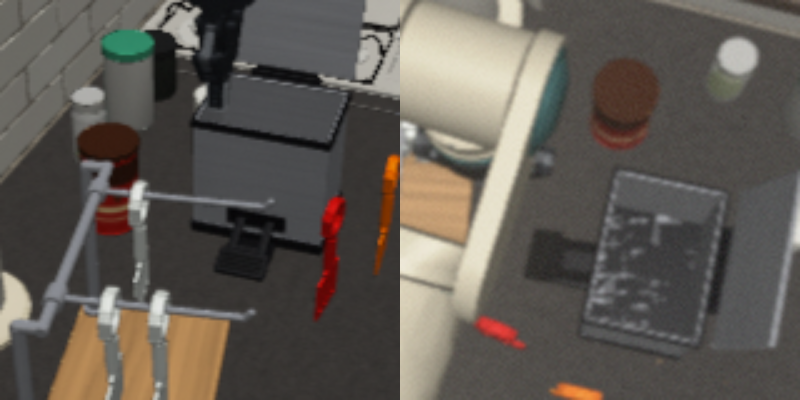

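The lid stays open. Now the broken turner.

Emit:
carry_out --pt "0.02 0.05 0 0.045" --pt "0.042 0.1 0 0.09" --pt "0.042 0.108 0 0.09" --pt "0.042 0.108 -0.04 0.09" --pt "0.042 0.108 -0.078 0.09" --fingers 0.085

```text
clock: 17.5
tool_pos: [556.2, 119.5, 202.6]
eef_rot: [180.0, 0.0, 11.1]
force: [0.0, -0.8, 0.8]
gripper_width: 84.6
finger_force: 0.0
```

Emit:
carry_out --pt "0 0 0 0" --pt "0 0 0 0" --pt "0 0 0 0" --pt "0 0 0 0" --pt "0 0 0 0" --fingers 0.035

```text
clock: 18.12
tool_pos: [557.5, 120.1, 206.6]
eef_rot: [180.0, -0.2, 11.2]
force: [0.2, -0.6, 6.6]
gripper_width: 44.8
finger_force: 61.7
```

Emit:
carry_out --pt "0 0 0.008 0" --pt "0 0 0.015 0" --pt "0 0 0.015 0"

```text
clock: 18.5
tool_pos: [557.0, 120.2, 220.2]
eef_rot: [180.0, -0.1, 11.2]
force: [0.2, -0.3, -0.7]
gripper_width: 44.9
finger_force: 61.1
```

Emit:
carry_out --pt "-0.025 -0.005 0.001 0" --pt "-0.06 -0.0119 0.001 0" --pt "-0.095 -0.0188 0.001 0" --pt "-0.125 -0.0248 0.001 0" --pt "-0.152 -0.0301 0.001 0"

```text
clock: 19.12
tool_pos: [403.6, 89.8, 220.1]
eef_rot: [180.0, 0.0, 11.2]
force: [0.7, 0.4, -0.2]
gripper_width: 44.8
finger_force: 61.1
```

Emit:
carry_out --pt "0 0 0.04 0" --pt "0 0 0.08 -0.03" --pt "0 -0.005 0.115 -0.06" --pt "0 -0.04 0.115 -0.1" --pt "0.015 -0.09 0.115 -0.14"

```text
clock: 19.75
tool_pos: [419.6, -0.3, 336.0]
eef_rot: [180.0, -0.1, 3.2]
force: [1.4, -0.9, -0.7]
gripper_width: 44.8
finger_force: 61.4
```

Emit:
carry_out --pt "0.025 -0.04 0 0" --pt "0.05 -0.08 0 0" --pt "0.078 -0.12 0 0" --pt "0.078 -0.15 0 0" --pt "0.078 -0.16 0 0"

```text
clock: 20.38
tool_pos: [497.6, -161.3, 334.5]
eef_rot: [-180.0, 0.1, 3.0]
force: [-0.4, -0.4, 0.2]
gripper_width: 45.2
finger_force: 61.4
```

```bash
python3 - <<'E'
from h import *
np.set_printoptions(precision=1,suppress=True)
s=manip.sense();print(s["tool_pos"],s["eef_rot"],s["gripper_width"],s["clock"])
for n in("top","wrist"):
    C=cam(n);im=manip.get_image(n);cv2.imwrite(f"pics/{n}8.png",im)
    print(n,[proj(C,(503+a,-163+b,165)) for a,b in((85,63),(85,-63),(-85,-63),(-85,63))])
t=cv2.imread("pics/top8.png");w=cv2.imread("pics/wrist8.png")
cv2.imwrite("pics/j8.png",np.hstack([cv2.resize(w,(480,300)),cv2.resize(t[130:255,280:410],(312,300),interpolation=cv2.INTER_CUBIC)]))
E
```

```text
[ 497.6 -161.3  334.5] [-180.     0.1    3. ] 45.24870075347022 20.375
top [(np.float64(341.5910286766081), np.float64(176.3620356816863)), (np.float64(384.89749001565724), np.float64(187.92543045377985)), (np.float64(370.48173623235283), np.float64(246.4275799870342)), (np.float64(325.83642498313833), np.float64(234.0611756286654))]
wrist [(np.float64(256.89979416174145), np.float64(85.79618885536323)), (np.float64(392.0202674107064), np.float64(93.56767300759067)), (np.float64(372.527929005872), np.float64(256.96302294170044)), (np.float64(257.84547626596367), np.float64(251.39682643095776))]
```

View pics/j8.png

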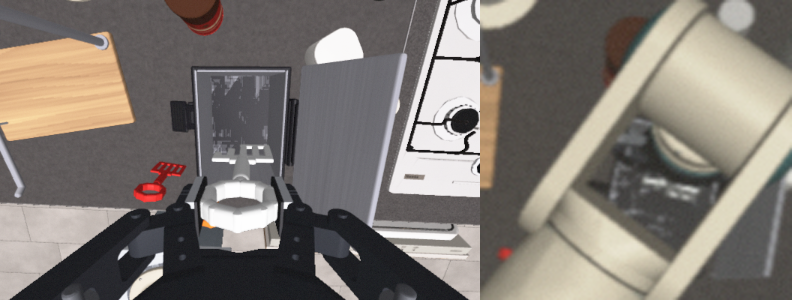

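The mouth is centred below the held turner: the rim is at (193–291, 67–180) and the lid leans back at the right. Lower, then release.

Emit:
carry_out --pt "0.003 -0.001 -0.035 0" --pt "0.003 -0.001 -0.07 0" --pt "0.003 -0.001 -0.105 0" --pt "0.003 -0.001 -0.14 0" --pt "0.003 -0.001 -0.14 0"

```text
clock: 21.1
tool_pos: [499.5, -159.3, 193.0]
eef_rot: [-179.9, 0.3, 3.2]
force: [-0.8, 0.5, -0.3]
gripper_width: 44.9
finger_force: 61.4
```

Emit:
carry_out --pt "0 0 0 0" --pt "0 0 0 0" --pt "0 0 0 0" --pt "0 0 0.02 0" --pt "0 0 0.06 0" --fingers 0.07

```text
clock: 21.72
tool_pos: [500.1, -160.8, 254.8]
eef_rot: [-179.9, 0.2, 3.1]
force: [-1.2, -0.1, 1.1]
gripper_width: 69.9
finger_force: 0.0
```

Emit:
carry_out --pt "0 0.01 0.05 0" --pt "0 0.02 0.1 0" --pt "-0.02 0.03 0.1 0" --pt "-0.03 0.03 0.1 0" --pt "-0.03 0.03 0.1 0"

```text
clock: 22.35
tool_pos: [470.3, -131.2, 355.0]
eef_rot: [180.0, 0.0, 3.1]
force: [0.1, -0.9, -0.1]
gripper_width: 70.0
finger_force: 0.0
```

```bash
python3 - <<'E'
from h import *
np.set_printoptions(precision=1,suppress=True)
s=manip.sense();print(s["tool_pos"],s["eef_rot"],s["gripper_width"],s["clock"])
w=manip.get_image("wrist");C=cam("wrist")
for d in manip.trace("wrist","broken_turner_eye")[:2]:print(d["conf"],d["box"])
sd=manip.get_image("side")
cv2.imwrite("pics/j9.png",np.hstack([cv2.resize(w[0:340,100:],(480,300)),cv2.resize(sd[130:250,290:410],(300,300))]))
E
```

```text
[ 470.3 -131.2  355. ] [180.    0.    3.1] 70.04660145377312 22.35
0.56 [325.3, 72.8, 371.9, 138.2]
```

View pics/j9.png

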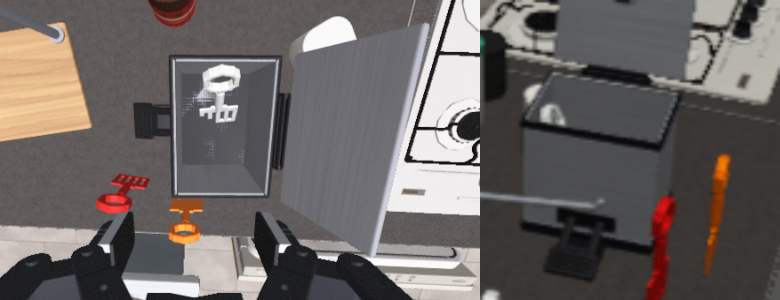

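The broken turner lies leaning inside the bin, its eye at (222,78) below the rim. Now I'll go over and behind the lid with closed fingers.

Emit:
carry_out --pt "0.01 -0.05 0.015 0" --pt "0.02 -0.1 0.015 0" --pt "0.03 -0.15 0.015 0" --pt "0.033 -0.2 0.015 0" --pt "0.033 -0.205 0.015 0" --fingers 0.0

```text
clock: 23.12
tool_pos: [503.4, -339.1, 367.6]
eef_rot: [-179.9, 0.2, 2.9]
force: [0.9, 0.5, -1.0]
gripper_width: 0.5
finger_force: 0.0
```

```bash
python3 - <<'E'
from h import *
np.set_printoptions(precision=1,suppress=True)
s=manip.sense();print(s["tool_pos"],s["eef_rot"],s["gripper_width"],s["clock"])
w=manip.get_image("wrist");C=cam("wrist")
for d in manip.trace("wrist","bin_lid_edge")[:2]:print(d["conf"],d["box"])
print(proj(C,(503,-269,295)))
cv2.imwrite("pics/w10.png",w)
E
```

```text
[ 503.4 -339.1  367.6] [-179.9    0.2    2.9] 0.532904365340562 23.125
0.6 [206.6, 73.0, 242.8, 280.4]
(np.float64(219.04397265637868), np.float64(212.9984489780691))
```

View pics/w10.png

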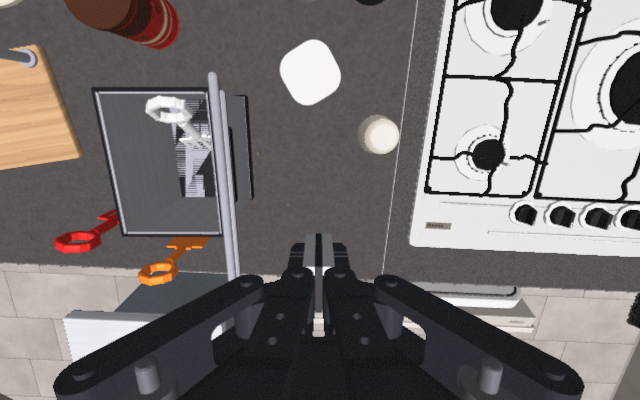

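The lid's edge at column 218 matches the prediction of 219. Descend behind it and push forward.

Emit:
carry_out --pt "0 0 -0.04 0" --pt "0 0 -0.078 0" --pt "0 0.025 -0.078 0" --pt "0 0.04 -0.078 0" --pt "0 0.05 -0.078 0"

```text
clock: 23.85
tool_pos: [504.1, -284.7, 293.7]
eef_rot: [179.9, -0.1, 3.2]
force: [0.3, -0.8, -0.1]
gripper_width: 0.0
finger_force: 0.2
```

Emit:
carry_out --pt "0 0.008 0 0" --pt "0 0.017 0 0" --pt "0 0.026 0 0" --pt "0 0.035 0 0" --pt "0 0.044 0 0"

```text
clock: 24.48
tool_pos: [503.7, -241.4, 292.2]
eef_rot: [-180.0, 0.0, 3.1]
force: [0.1, 0.1, -0.0]
gripper_width: 0.0
finger_force: 0.1
```

Emit:
carry_out --pt "0 0.01 0 0" --pt "0 0.02 0 0" --pt "0 0.03 0 0" --pt "0 0.04 0 0" --pt "0 0.05 0 0"

```text
clock: 25.1
tool_pos: [503.7, -191.3, 292.3]
eef_rot: [180.0, -0.0, 3.1]
force: [-1.4, -0.3, -0.2]
gripper_width: -0.2
finger_force: 0.0
```

Now rise, head toward the spare hook, and check the lid.

Emit:
carry_out --pt "0 0.03 0.01 0" --pt "0 0.09 0.01 0.05" --pt "-0.004 0.15 0.01 0.1" --pt "-0.008 0.21 0 0.14" --pt "-0.012 0.27 -0.005 0.14"

```text
clock: 25.72
tool_pos: [491.0, 80.1, 287.0]
eef_rot: [180.0, 0.0, 11.2]
force: [1.4, -0.2, 0.2]
gripper_width: -0.1
finger_force: 0.0
```

```bash
python3 - <<'E'
from h import *
s=manip.sense();print(s["tool_pos"],s["eef_rot"],s["clock"])
t=manip.get_image("top");sd=manip.get_image("side")
cv2.imwrite("pics/j11.png",np.hstack([cv2.resize(sd[130:290,230:390],(400,400)),cv2.resize(t[115:265,260:410],(400,400),interpolation=cv2.INTER_CUBIC)]))
E
```

```text
[491.01707371  80.13838113 286.96029881] [1.79993007e+02 3.10583297e-03 1.11755138e+01] 25.725
```

View pics/j11.png

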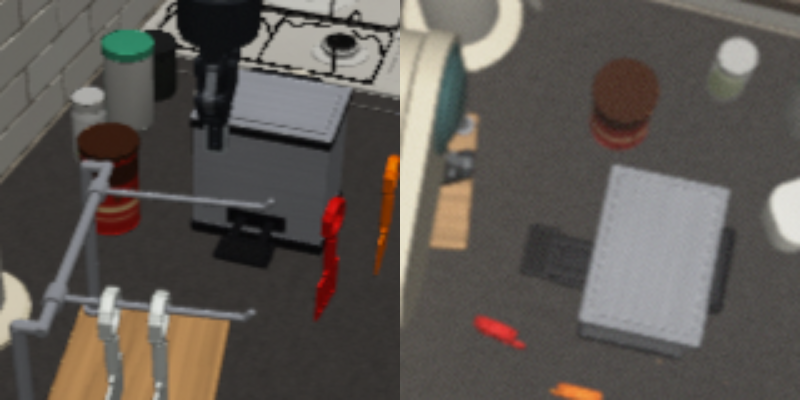

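The lid is shut flat. I'll fetch the slotted turner back from the spare hook.

Emit:
carry_out --pt "-0.003 0.05 0 0" --pt "-0.008 0.11 0 0" --pt "-0.013 0.17 0 0" --pt "-0.013 0.189 0 0" --pt "-0.013 0.189 0 0" --fingers 0.085

```text
clock: 26.45
tool_pos: [478.7, 267.3, 287.1]
eef_rot: [180.0, 0.0, 11.2]
force: [-0.5, -0.4, -0.3]
gripper_width: 84.6
finger_force: 0.0
```

```bash
python3 ax.py w12; python3 - <<'E'
from h import *
C=cam("wrist")
for t in("slotted_turner_eye","plain_turner_eye"):
  for d in manip.trace("wrist",t)[:2]:
    b=d["box"];print(t,d["conf"],b,onplane(C,(b[0]+b[2])/2,b[3]-5,226))
print(proj(C,(478.5,269,226.5)),proj(C,(519,277,226.5)))
E
```

```text
[478.7 267.3 287.1] [180.    0.   11.2] 26.45 [-0.5 -0.4 -0.3]
hook_full 0.56 [520.6, 62.6, 609.4, 297.0]
[[ 105.   569.5  583.1  127.4   75.3 -157.6]
 [ 145.   559.5  558.7  122.9   50.5 -157.2]
 [ 185.   550.5  532.5  117.4   23.6 -157.5]
 [ 225.   541.5  504.   111.5   -5.5 -157.8]
 [ 265.   532.5  473.   105.   -37.1 -158.2]]
hook_spare 0.63 [525.0, 174.7, 600.9, 223.7]
[[ 205.   546.8  518.6  114.     9.4 -158.2]]
slotted_turner_eye 0.57 [282.2, 173.9, 349.1, 232.3] [476.41033387 266.40463272 226.        ]
slotted_turner_eye 0.56 [474.3, 251.5, 579.9, 329.9] [430.17601056  98.13501367 226.        ]
plain_turner_eye 0.9 [278.9, 140.5, 352.4, 169.2] [517.89540245 274.44101218 226.        ]
plain_turner_eye 0.89 [541.9, 289.7, 640.0, 376.1] [398.91756057  32.03421541 226.        ]
(np.float64(312.3811857651124), np.float64(223.9997335991834)) (np.float64(311.92307918451667), np.float64(161.8194780052303))
```

View pics/w12.png

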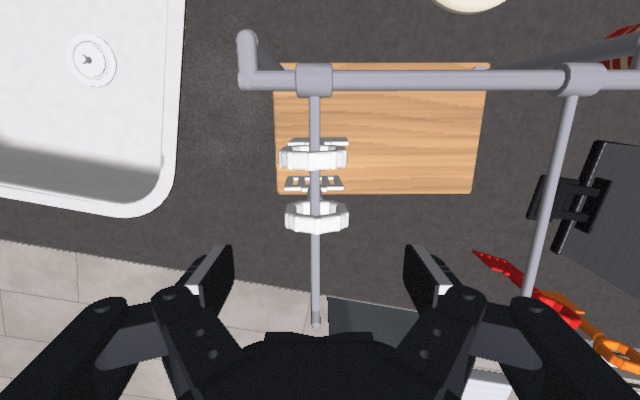

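Both hang where I left them: slotted at (316,217), plain at (313,157). Grip the slotted turner.

Emit:
carry_out --pt "0 0.0015 -0.03 0" --pt "0 0.0015 -0.06 0" --pt "0 0.0015 -0.08 0" --pt "0 0.0015 -0.08 0"

```text
clock: 27.2
tool_pos: [478.3, 267.4, 205.8]
eef_rot: [179.9, 0.2, 11.1]
force: [0.1, 0.1, 0.2]
gripper_width: 85.3
finger_force: 0.0
```

Emit:
carry_out --pt "0 0 0 0" --pt "0 0 0 0" --pt "0 0 0 0" --pt "0 0 0 0" --pt "0 0 0 0" --fingers 0.035

```text
clock: 27.82
tool_pos: [479.3, 268.8, 208.8]
eef_rot: [-180.0, -0.2, 11.2]
force: [-0.3, 1.0, 5.4]
gripper_width: 44.7
finger_force: 61.0
```

Emit:
carry_out --pt "0 0 0.008 0" --pt "0 0 0.015 0" --pt "0 0 0.015 0"

```text
clock: 28.2
tool_pos: [478.9, 268.6, 223.0]
eef_rot: [-180.0, -0.1, 11.2]
force: [-0.6, 1.3, -1.4]
gripper_width: 45.1
finger_force: 61.1
```

Emit:
carry_out --pt "-0.025 -0.005 0 0" --pt "-0.055 -0.0109 0 0" --pt "-0.085 -0.0168 0 0" --pt "-0.106 -0.021 0 0" --pt "-0.106 -0.021 0 0"

```text
clock: 28.82
tool_pos: [372.1, 247.5, 222.4]
eef_rot: [-180.0, -0.0, 11.2]
force: [0.3, 0.3, -1.4]
gripper_width: 44.8
finger_force: 61.2
```

Emit:
carry_out --pt "0.0 -0.05 0.01 0" --pt "0.01 -0.105 0.01 0" --pt "0.03 -0.15 0.01 0" --pt "0.031 -0.157 0 0" --pt "0.031 -0.157 0 0"

```text
clock: 29.45
tool_pos: [403.7, 90.3, 221.2]
eef_rot: [-180.0, 0.1, 11.1]
force: [-0.0, 0.1, -0.3]
gripper_width: 44.7
finger_force: 61.5
```

```bash
python3 ax.py w13
```

```text
[403.7  90.3 221.2] [-180.     0.1   11.1] 29.45 [-0.   0.1 -0.3]
hook_full 0.79 [301.1, 1.5, 325.3, 228.7]
[[  5.  313.5 510.8 112.9 109.5   1.4]
 [ 45.  313.  497.5 110.5  96.    1.6]
 [ 85.  314.  483.4 107.4  81.5   1.3]
 [125.  315.  468.1 104.1  65.9   1. ]
 [165.  315.  451.6 100.9  49.1   1.1]
 [205.  315.5 433.8  97.2  30.8   0.9]]
hook_spare 0.39 [440.5, 77.9, 489.9, 146.9]
[[145.  462.5 472.1  41.1  57.6 -61.6]]
hook_spare 0.26 [265.8, 192.1, 369.6, 312.6]
[[225.  319.2 424.6  93.7  21.1  -0.8]]
```

Emit:
carry_out --pt "0.02 0.005 0.001 0" --pt "0.045 0.01 0.001 0" --pt "0.075 0.0159 0.001 0" --pt "0.105 0.0218 0.001 0" --pt "0.1275 0.0263 0.001 0"

```text
clock: 30.22
tool_pos: [532.1, 118.4, 223.3]
eef_rot: [-180.0, -0.0, 11.3]
force: [-0.2, -0.5, -0.4]
gripper_width: 45.0
finger_force: 61.5
```

Emit:
carry_out --pt "0 0 0 0" --pt "0 0 -0.006 0" --pt "0 0 -0.013 0" --pt "0 0 -0.013 0"

```text
clock: 30.72
tool_pos: [530.5, 116.8, 209.5]
eef_rot: [180.0, 0.1, 11.2]
force: [-0.2, 0.1, -1.3]
gripper_width: 44.7
finger_force: 61.5
```

Emit:
carry_out --pt "0 0 -0.001 0" --pt "0 0 -0.001 0" --pt "0 0 -0.001 0" --pt "0 0 0.03 0" --pt "0 0 0.078 0" --fingers 0.085

```text
clock: 31.35
tool_pos: [530.6, 116.7, 287.7]
eef_rot: [-180.0, 0.2, 11.2]
force: [0.7, 0.3, 0.4]
gripper_width: 84.9
finger_force: 0.0
```

Now the plain turner at (518.5, 276.5).

Emit:
carry_out --pt "-0.004 0.05 0 0" --pt "-0.008 0.11 0 0" --pt "-0.012 0.155 0 0" --pt "-0.012 0.1595 -0.01 0" --pt "-0.012 0.1595 -0.02 0"

```text
clock: 31.98
tool_pos: [519.2, 276.2, 267.5]
eef_rot: [180.0, 0.0, 11.2]
force: [0.4, 0.0, 0.2]
gripper_width: 85.2
finger_force: 0.0
```

Emit:
carry_out --pt "0 0 -0.03 0" --pt "0 0 -0.06 0" --pt "0 0 -0.06 0"

```text
clock: 32.35
tool_pos: [518.4, 274.5, 205.3]
eef_rot: [179.9, 0.3, 11.1]
force: [-0.2, 0.7, 0.6]
gripper_width: 85.4
finger_force: 0.0
```

Emit:
carry_out --pt "0 0 0 0" --pt "0 0 0 0" --pt "0 0 0 0" --pt "0 0 0 0" --pt "0 0 0 0" --fingers 0.035

```text
clock: 32.98
tool_pos: [519.8, 276.8, 210.3]
eef_rot: [-179.9, -0.2, 11.2]
force: [-0.5, 1.1, 6.3]
gripper_width: 44.8
finger_force: 60.9
```

Emit:
carry_out --pt "0 0 0.008 0" --pt "0 0 0.015 0" --pt "0 0 0.015 0"

```text
clock: 33.35
tool_pos: [519.5, 276.4, 224.1]
eef_rot: [-180.0, -0.1, 11.2]
force: [-0.7, -0.3, -0.5]
gripper_width: 45.0
finger_force: 61.2
```

Gripped. Withdraw 150 mm to x≈372, cross over and check.

Emit:
carry_out --pt "-0.025 -0.005 0 0" --pt "-0.06 -0.0119 0 0" --pt "-0.095 -0.0188 0 0" --pt "-0.13 -0.0258 0 0" --pt "-0.147 -0.0291 0 0"

```text
clock: 33.98
tool_pos: [370.8, 246.9, 223.2]
eef_rot: [180.0, 0.0, 11.2]
force: [0.3, -0.4, 0.2]
gripper_width: 44.7
finger_force: 61.2
```

Emit:
carry_out --pt "0.0 -0.05 0.01 0" --pt "0.01 -0.105 0.01 0" --pt "0.03 -0.15 0.01 0" --pt "0.031 -0.157 -0.001 0" --pt "0.031 -0.157 -0.001 0"

```text
clock: 34.6
tool_pos: [402.7, 90.1, 221.1]
eef_rot: [-180.0, 0.1, 11.1]
force: [-0.3, -0.3, -0.6]
gripper_width: 45.1
finger_force: 61.5
```

```bash
python3 ax.py w14
```

```text
[402.7  90.1 221.1] [-180.     0.1   11.1] 34.6 [-0.3 -0.3 -0.6]
hook_full 0.58 [304.9, 1.2, 329.6, 226.4]
[[  5.  313.  509.7 112.9 109.4   1.6]
 [ 45.  314.  496.5 109.9  95.9   1.3]
 [ 85.  314.5 482.4 107.   81.5   1.1]
 [125.  315.  467.1 103.9  65.9   1. ]
 [165.  315.  450.6 100.7  49.1   1.1]
 [205.  315.5 432.8  97.   30.9   0.9]]
```

Insert to x≈482, about 48 mm in front of the slotted turner.

Emit:
carry_out --pt "0.02 0.005 0.001 0" --pt "0.045 0.01 0.001 0" --pt "0.07 0.0149 0.001 0" --pt "0.079 0.0167 0.001 0" --pt "0.079 0.0167 0.001 0"

```text
clock: 35.38
tool_pos: [482.0, 107.5, 223.2]
eef_rot: [180.0, 0.0, 11.2]
force: [-0.3, -1.1, -1.7]
gripper_width: 44.9
finger_force: 61.4
```

Emit:
carry_out --pt "0 0 -0.006 0" --pt "0 0 -0.014 0" --pt "0 0 -0.014 0"

```text
clock: 35.75
tool_pos: [482.3, 107.0, 210.2]
eef_rot: [180.0, -0.1, 11.2]
force: [-0.2, 0.3, 4.4]
gripper_width: 45.1
finger_force: 61.8
```

Emit:
carry_out --pt "0 0 0 0" --pt "0 0 0 0" --pt "0 0 0 0" --pt "0 0 0.03 0" --pt "0 0 0.085 0" --fingers 0.085

```text
clock: 36.38
tool_pos: [481.4, 106.8, 292.9]
eef_rot: [-180.0, 0.3, 11.2]
force: [0.9, -0.1, 0.5]
gripper_width: 84.7
finger_force: 0.0
```

Emit:
carry_out --pt "0 0 0.03 0" --pt "-0.02 0.05 0.03 0" --pt "-0.05 0.1 0.03 0" --pt "-0.08 0.15 0.03 0" --pt "-0.08 0.15 0.03 0"

```text
clock: 37.0
tool_pos: [400.4, 259.6, 324.3]
eef_rot: [-180.0, 0.0, 11.5]
force: [0.1, -0.2, 0.7]
gripper_width: 84.8
finger_force: 0.0
```

```bash
python3 - <<'E'
from h import *
np.set_printoptions(precision=1,suppress=True)
s=manip.sense();print(s["tool_pos"],s["clock"],s["force"])
t=manip.get_image("top");sd=manip.get_image("side")
cv2.imwrite("pics/j15.png",np.hstack([cv2.resize(sd[130:290,230:390],(400,400)),cv2.resize(t[115:265,240:390],(400,400),interpolation=cv2.INTER_CUBIC)]))
E
```

```text
[400.4 259.6 324.3] 37.0 [ 0.1 -0.2  0.7]
```

View pics/j15.png

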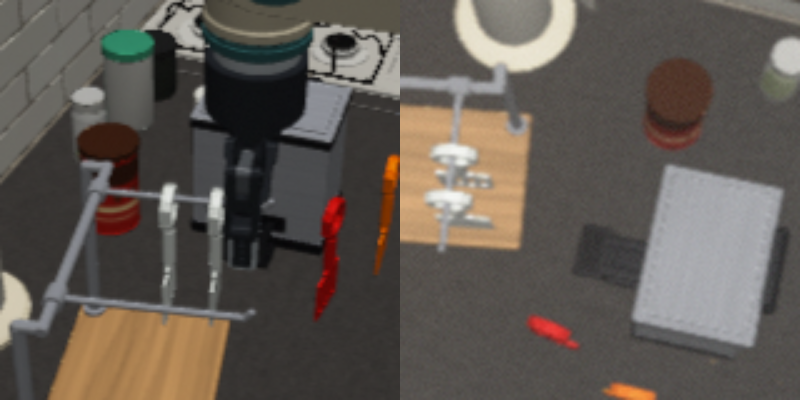

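Both sound utensils hang on the original hook, at (168,190) and (217,190) in the side view. The lid is shut and the arm is clear. I'll let things settle and hand in.

Emit:
carry_out --pt "0 0 0 0" --pt "0 0 0 0" --pt "0 0 0 0" --pt "0 0 0 0" --pt "0 0 0 0"

```text
clock: 37.72
tool_pos: [402.3, 256.8, 324.3]
eef_rot: [180.0, 0.0, 11.1]
force: [-0.1, -0.7, 0.1]
gripper_width: 84.8
finger_force: 0.0
```

```bash
python3 -c "
from bench import manip
print(manip.job_done())"
```

```text
the job is handed in; nothing more can be done
None
```

I handed the job in at about 38 s with no score returned: the broken turner is in the bin, the lid is shut, and the slotted and plain turners (no skimmer was present) hang on their original hook again.

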